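# Close the brush-back glue press and hold its cam lever at the top of the lift

### The arm

A 6-joint arm with a two-finger parallel gripper is mounted at the origin on the work surface. World frame = base frame: x ahead of the robot, y to its left, z up, the work surface at z = 0. Lengths are in mm, angles in rad, forces in N, time in s.
With the tool pointing down it reaches from about 300 to 775 mm from the base axis. Payload 14.6 kg.
Tool frame: the origin (TCP) lies at the very end of the fingers, on their centre line; the grasp point (between the pads) lies manip.grip_depth behind it (manip.grip_depth is the distance from the TCP to the grasp point, in mm); x points along the fingers, z is the direction in which the jaws open and shut, and the axes are right-handed (so a half turn about x gives the same grasp; the last joint's range is limited). The gripper opens to 94 mm and grips with 3 to 60 N. Pads are 16 mm wide; open, the fingers measure 119 mm over their backs; the gripper's body (75 mm by 177 mm) begins 78 mm behind the grasp point.
Start: joints at [1.166, 0.3, 1.521, -0, 1.321, -0.067], TCP at [182.274, 518.908, 205.446] pointing down, gripper open.
Joint ranges: [-3.03, 3.03], [-0.79, 2.21], [0.23, 2.52], [-1.04, 4.18], [0, 3.07], [-2.55, 2.55]. Speed limits (rad/s): [2.22, 2.22, 2.57, 3.14, 3.14, 3.14].

### API

Orientations are given as [roll, pitch, yaw] about the fixed x, y, z axes, in that order (R = Rz(yaw) Ry(pitch) Rx(roll)).
In Python, from cell import manip gives the robot as it stands.
- The arm moves only by the tool step_arm, never from a script. Its argument "commands" is one flat list of numbers, 7 for each row, row after row: the shift along the tool's x, y, z in m, then the turn, a rotation vector about the tool's x, y, z in degrees, then the finger opening in m, from 0 to 0.094. A call has 1 to 5 rows; each row shifts and turns the commanded pose from where the row before left it, along the tool's axes as they then stand; what a row does not reach is not made up. A row lasts 1/8 s, in which the tool goes at most 62.5 mm and 10.7 degrees, less where a joint would pass 70% of its speed; a pose out of reach is approached as far as the arm can. A call with a gripper value outside its range is refused whole. The fingers move at their own pace and stop on an object; "squeeze" is the grip in N (left out, the last holds). Time passes only in rows, so rows that do not move let the fingers close. It gives the time, the measured TCP pose, the force and the opening at its end, in the units of the state.
- manip.read_state(): the state, without advancing time (a new reading comes with each control period).
- manip.camera(name): name is "scene" or "top"; returns the picture (384x512x3 uint8, red, green, blue); there is no depth.
- manip.camera_model(name): a dict with "intrinsics" (3x3 intrinsics, pixels), "k1" (the pictures are not rectified: a ray, as slopes to the right and down, at radius r is drawn at 1 + k1 r^2 times it, then the intrinsics apply), "origin" and "orientation" of the camera in the world. Camera axes: x right, y up, looking along -z (the intrinsics and any distortion apply to the point x, -y, -z); pixel columns grow to the right and rows downward; lengths in mm; the calibration is good to about 2 mm. A picture is of the moment at which its call begins. camera_model takes no time and is no camera call.
- manip.sign_off(): hands the job in, once; it reports no verdict.
Trained networks look in the newest picture that a camera, given by its name, has taken for a name from the list of things; names that differ only in an ending like _2 or _b are one class to them, and where a whole thing is asked for, a point or a joint stands for the part that bears it (a point fixed in the world has none). Each returns a list of dicts, best first, with "score" (0 to 1); they miss things now and then, are a little off and sometimes report something else, mostly with a low value. They report only what shows in the picture. A call takes as long as a camera call.
- manip.find_in(thing, camera): "centre" ([row, column] in pixels, amid what is visible of it).
- manip.outline_of(thing, camera): "pixels" (384x512 bool, what is visible of it) and "centre" ([row, column] in pixels, amid what is visible of it).
The state is a dict: "clock": time; "joints": joint angles; "qd": joint speeds; "effort": joint torques, N m; "eef_pos": TCP position; "eef_rot": TCP orientation; "wrist_force": force on the tool from outside, world axes, zero at the start; "moment": the same for the moment, N m; "finger_gap": finger opening in mm.
Only numpy, scipy, OpenCV 4.12 (cv2) and the standard library are available. Lean on these libraries where they do the work, as an engineer would, in place of code of your own. Each camera call takes 0.05 s, during which the arm holds its last target. There are 200 camera calls.

### The job

Fold the stiff plywood cover of the glue press all the way down until it lies flat and shut on the press. Then swing the cam lever up until it stands upright, where the cam lifts the bed with the freshly glued brush back to its highest under the cover, and finish while still holding the lever there, because its spring pulls it back if it is let go. Do not raise the lever before the cover is shut, and leave the other things on the bench where they are and standing as they stand.

Things in the scene. Friction and masses are not known exactly. Their poses are not given: they have to be found in the camera images.
- press: The glue press, a low wooden frame fixed to the bench, 200 mm (x) by 160 mm (y), 115 mm high to the tops of its corner posts (the front two are the cover's rests). Origin: centre of its underside. Its x axis points from its open front to its hinge side, y to its left, z up. Its front is turned roughly to the robot (yaw within 0.4 rad).
- cover (a joint): Cover angle (rad): 0 = shut, flat on the rests at its stop; grows as it opens upward (pi/2 = upright); starts at 1.05 to 1.5. Plywood board 156 mm wide, 12 mm thick, no handle: push it over from its outer face (turned away from the press's front; the top face once shut). Stiff hinge, about 0.4 N m (3 N at 130 mm from the hinge): it stays at any angle, never falls.
- cover_hinge (a point): Point on the cover's hinge axis, midway along it, 92 mm behind the press's centre (+x) and 115.5 mm above the bench. The axis runs along the press's y. The underside (inner face) of the cover passes through this axis; the outer face is 12 mm from it.
- cover_edge (a point): Middle of the cover's free edge, on its outer face, 188 mm from the hinge axis along the board; moves with the cover. When shut it lies at the front of the press, 127.5 mm above the bench.
- cam_lever (a joint): Lever angle (rad): 0 = at rest, arm pointing to the press's front, 0.17 rad above level; grows as the handle swings up and over to the hinge side; stop at 2.2. At 1.40 the arm stands upright: the highest lift; beyond it the bed sinks again. A spring always pulls it back to 0 (0.13 N m at rest, 0.5 N m at the top: 5 N at the handle).
- cam_axis (a point): Point on the lever's axis of turning, level with the middle of the handle along the axis: in the press's frame x = +45, y = -138.5, z = 50 mm. The axis runs along the press's y.
- lever_handle: The lever's handle: a round wood bar, 18 mm diameter, 64 mm long, along the press's y, 100 mm from the lever's axis, on the press's right (-y) side. Origin: centre of the bar; y axis along it; a revolving grip, free to turn on its pin. Centre 67 mm above the bench at rest, 150 mm at the top of the lift. The steel arm (9 mm thick, 18 mm wide) meets its inner end, 34 mm from its centre.
- bed: The bed: a level aluminium plate, 172 x 128 x 12 mm, with the glued brush back on it, lying loose inside the press on four eccentric discs that the lever turns. Origin: centre of its underside, 75.7 mm above the bench with the lever at rest, 84 mm at the top of the lift (75.7 mm + 10 mm x (cos(lever - 1.40) - 0.17)).
- tub: White plastic tub with lid, 106 mm diameter, 97 mm high; origin under its centre, z up. Bystander, left side of the bench.
- polish: White plastic bottle, 60 mm diameter, 160 mm high; origin under its centre, z up. Bystander, right far side.
- green_jar: White jar with green lid, 72 mm diameter, 95 mm high; origin under its centre, z up. Bystander, left side.
- brush: Wooden polishing brush lying on its bristles, 120 x 50 x 38 mm; origin under its centre, z up. Bystander, in front of the press.
- glue_jar: Small amber glass jar, 60 mm diameter, 65 mm high; origin under its centre, z up. Bystander, close to the press's left (+y) side.
- spare_back: Flat dark wooden brush back, 125 x 55 x 11 mm; origin under its centre, z up. Bystander, lying on the bench by the press's rear right corner.
- mallet: Small mallet with wooden handle, lying flat; origin under it. Bystander, right side.

How it is judged:
By the outcome, as a careful person would: the job done as asked, in the order asked, and still so for the second after the job is handed in, while the arm keeps its last pose, push and grip.
It also fails if it takes over 56 s, if anything falls off the work surface, if the arm or the gripper's body presses on something with over 40 N, if the wrist force passes 120 N, or if a joint passes its speed limit or range.

## Working session

There is one attempt and no reset: what is moved stays moved. The work goes in short steps, Python scripts to look and compute and a tool call to move; the robot and the scene stay as the last step left them, time stands still between calls to the robot, and variables do not carry over. Pictures are saved under pics/ and viewed, about 8 in all and at most 12, crops included, and the job is handed in when it is done.

Besides the shell and the picture viewer there is one more tool, called after "Emit:" in YAML: its name, and indented under it one key for each argument. step_arm: Moves the arm, as the interface text tells. Its arguments: {"type":"object","properties":{"commands":{"type":"array"},"squeeze":{"type":"number"}},"required":["commands"]}

```bash
ls; mkdir -p pics; python3 - <<'E'
from cell import manip
import cv2,numpy as np
print(manip.read_state()); print(manip.grip_depth)
ims=[]
for c in("scene","top"):
    im=manip.camera(c); cv2.imwrite(f"pics/{c}0.png",im[:,:,::-1]); print(c,manip.camera_model(c))
    for t in["press","cover","cover_edge","cover_hinge","lever_handle","cam_lever","bed","tub","polish","green_jar","brush","glue_jar","spare_back","mallet"]:
        r=manip.find_in(t,c); print(t,[(np.round(d["centre"]),round(d["score"],2)) for d in r[:2]])
E
```

```text
pics
{'clock': 0.0, 'joints': array([ 1.16642400e+00,  3.00455669e-01,  1.52160245e+00, -8.01767754e-06,
        1.32074240e+00, -6.65883004e-02]), 'qd': array([ 0.00051988, -0.00055497, -0.00124611, -0.00104641,  0.00073073,
        0.00024722]), 'effort': array([ 1.73142425e-04, -5.31802583e+01, -3.52741778e+01,  7.08356104e-02,
        2.43748137e-02, -1.00737564e-04]), 'eef_pos': array([182.15533152, 518.65949246, 204.8857724 ]), 'eef_rot': array([ 3.08143374,  1.56958844, -1.96873728]), 'wrist_force': array([-0.2825099 , -0.08928356,  0.1911778 ]), 'moment': array([-0.03649833, -0.0202408 ,  0.00905992]), 'finger_gap': 93.74493790494346}
18.8
scene {'intrinsics': array([[395.95046637,   0.        , 254.00579398],
       [  0.        , 395.95046637, 192.84377851],
       [  0.        ,   0.        ,   1.        ]]), 'k1': -0.09200526830208461, 'origin': array([1253.08732386, -465.86975586, 1178.51755029]), 'orientation': array([0.66544152, 0.0067988 , 0.96904963])}
press []
cover [(array([179., 250.]), 0.92), (array([190., 250.]), 0.47)]
cover_edge [(array([181., 250.]), 0.85)]
c
[... 556 characters left out ...]
[ 345.53669515,   -1.81472227, 1708.46866046]), 'orientation': array([ 0.1344676 ,  0.01213225, -1.59924446])}
press [(array([193., 271.]), 0.7)]
cover [(array([213., 262.]), 0.18)]
cover_edge [(array([183., 268.]), 0.7)]
cover_hinge [(array([179., 268.]), 0.91)]
lever_handle [(array([183., 270.]), 0.74), (array([232., 294.]), 0.4)]
cam_lever []
bed [(array([213., 261.]), 0.6)]
tub [(array([188., 131.]), 0.94), (array([226., 289.]), 0.45)]
polish [(array([188., 387.]), 0.6), (array([228., 290.]), 0.59)]
green_jar [(array([242., 126.]), 0.91)]
brush [(array([248., 232.]), 0.66)]
glue_jar [(array([181., 228.]), 0.8)]
spare_back [(array([177., 315.]), 0.87)]
mallet [(array([238., 385.]), 0.91)]
```

```bash
python3 - <<'E'
import cv2
a=cv2.imread("pics/top0.png")[130:290,90:420]; cv2.imwrite("pics/t1.png",cv2.resize(a,None,fx=2.4,fy=2.4,interpolation=3))
a=cv2.imread("pics/scene0.png")[110:290,120:390]; cv2.imwrite("pics/s1.png",cv2.resize(a,None,fx=2.9,fy=2.9,interpolation=3))
E
```

```text
(no output)
```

View pics/t1.png

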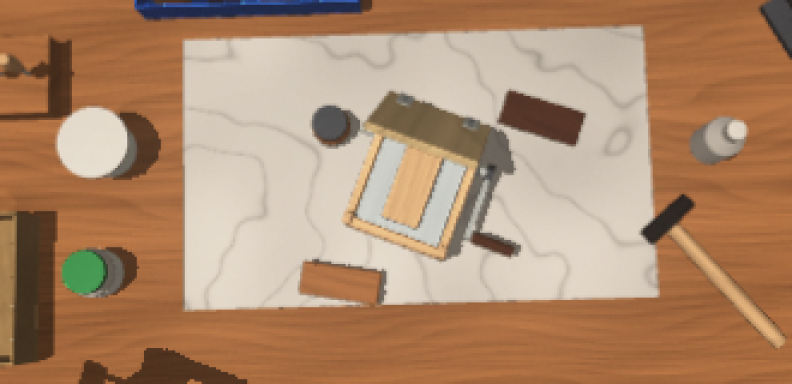

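View pics/s1.png

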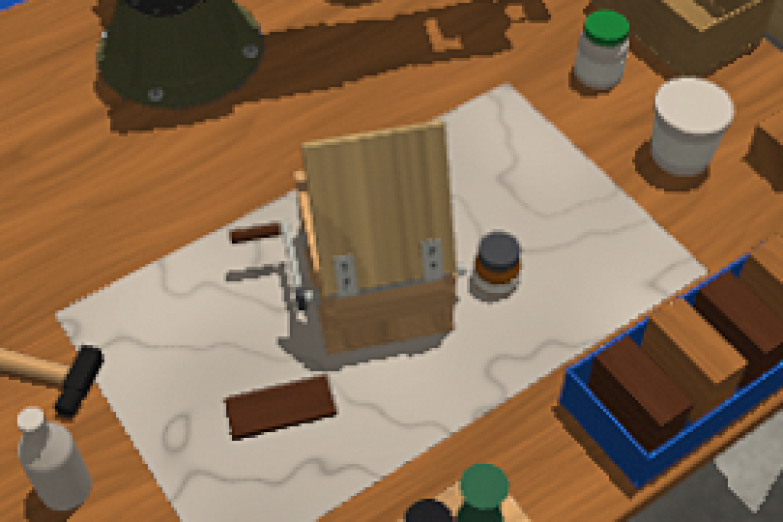

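```bash
cat > h.py <<'E'
from cell import manip
import numpy as np,cv2
from scipy.spatial.transform import Rotation as R
from scipy.optimize import least_squares
def proj(c,P):
    m=manip.camera_model(c); q=(np.atleast_2d(P)-m["origin"])@R.from_euler('xyz',m["orientation"]).as_matrix()
    s=np.c_[q[:,0],-q[:,1]]/-q[:,2:]; s=s*(1+m["k1"]*(s**2).sum(1,keepdims=True)); K=m["intrinsics"]
    return np.c_[s[:,0]*K[0,0]+K[0,2],s[:,1]*K[1,1]+K[1,2]]
def w(p,P): # press->world ; p=x,y,yaw
    P=np.atleast_2d(np.array(P,float)); c,s=np.cos(p[2]),np.sin(p[2])
    return np.c_[p[0]+c*P[:,0]-s*P[:,1],p[1]+s*P[:,0]+c*P[:,1],P[:,2]]
def cov(th,r,y,o=12): # point on cover, o = offset outward of inner face
    return [92-r*np.cos(th)+o*np.sin(th),y,115.5+r*np.sin(th)+o*np.cos(th)]
def lev(a,r=100,y=-138.5):
    return [45-r*np.cos(a+.17),y,50+r*np.sin(a+.17)]
E
cat > fit.py <<'E'
from h import *
T=np.array([[346,222],[446,260],[495,243],[362,128],[478,165]])/2.4+[90,130]
S=np.array([[304,143],[445,123],[325,352],[452,328],[256,233]])/2.9+[120,110]
def f(p):
    L=lev(0)
    A=proj("top",w(p,[[-100,80,115],[-100,-80,115],L,cov(p[3],188,78),cov(p[3],188,-78)]))
    B=proj("scene",w(p,[cov(p[3],188,-78),cov(p[3],188,78),[100,-80,0],[100,80,0],L]))
    return np.r_[A-T,B-S].ravel()
r=least_squares(f,[550,-30,-.3,1.2],loss="soft_l1"); p=r.x
print(p); print(f(p).reshape(-1,2).round(1))
print("edge",w(p,cov(p[3],188,0)),"hinge",w(p,[92,0,115.5]),"handle",w(p,lev(0)),"top",w(p,lev(1.4)),"axis",w(p,[45,-138.5,50]))
np.save("p.npy",p)
for n,c,z in[("glue_jar",(181,228),60),("brush",(248,232),38),("spare_back",(177,315),11),("mallet",(238,385),20),("polish",(188,387),100)]:
    g=least_squares(lambda q:(proj("top",[[q[0],q[1],z]])-[c[1],c[0]]).ravel(),[500,0]).x; print(n,g.round(),"press frame",(np.array([[np.cos(p[2]),np.sin(p[2])],[-np.sin(p[2]),np.cos(p[2])]])@(g-p[:2])).round())
E
python3 fit.py
```

```text
[ 5.21767433e+02  2.35792747e-01 -3.61515695e-01  1.10956740e+00]
[[-2.4 -0.1]
 [ 0.1 -0.7]
 [-0.7 -0.2]
 [ 0.4 -0.9]
 [-0.1 -0. ]
 [-1.8 -0.1]
 [-1.3 -2.2]
 [ 0.4  0.6]
 [ 0.5 -0.3]
 [-1.4 -0.2]]
edge [[539.61120994  -6.5115509  289.19576072]] hinge [[607.82071955 -32.30390458 115.5       ]] handle [[ 422.68448736 -110.36859359   66.91823491]] top [[ 514.79783701 -145.19980857  149.99996829]] axis [[ 514.87232237 -145.22797404   50.        ]]
glue_jar [610. 125.] press frame [ 38. 148.]
brush [370. 117.] press frame [-183.   56.]
spare_back [ 623. -194.] press frame [ 163. -146.]
mallet [ 391. -434.] press frame [  31. -452.]
polish [ 562. -432.] press frame [ 190. -390.]
```

```bash
cat > st.py <<'E'
from h import *
p=np.load("p.npy"); s=manip.read_state(); M=R.from_euler('xyz',s["eef_rot"]).as_matrix()
c,sn=np.cos(p[2]),np.sin(p[2]); W=np.array([[c,-sn,0],[sn,c,0],[0,0,1]])
def show():
    print("clk",round(s["clock"],2),"tcp",s["eef_pos"].round(1),"pressframe",(W.T@(s["eef_pos"]-[p[0],p[1],0])).round(1),"F(press)",(W.T@s["wrist_force"]).round(1),"gap",s["finger_gap"].round(1))
    print("tool axes in press frame (cols)\n",(W.T@M).round(3),"\nq",s["joints"].round(3))
if __name__=="__main__":
    show()
E
python3 - <<'E'
from st import *
show()
for sg in(1,-1):
    G=W@np.array([[0,0,sg],[0,sg,0],[-1,0,0.]])
    G[:,1]=np.cross(G[:,2],G[:,0])
    print(sg,np.degrees(R.from_matrix(M.T@G).as_rotvec()).round(1))
# goal above contact start
th=p[3]
for t,r in((th,150),):
    C=np.array(cov(t,r,0)); print("contact press",C)
E
```

```text
Traceback (most recent call last):
  File "st.py", line 5, in show
    print("clk",round(s["clock"],2),"tcp",s["eef_pos"].round(1),"pressframe",(W.T@(s["eef_pos"]-[p[0],p[1],0])).round(1),"F(press)",(W.T@s["wrist_force"]).round(1),"gap",s["finger_gap"].round(1))
                                                                                                                                                                          ^^^^^^^^^^^^^^^^^^^^^
AttributeError: 'float' object has no attribute 'round'
```

```bash
sed -i 's/s\["finger_gap"\].round(1)/round(s["finger_gap"],1)/' st.py
python3 - <<'E'
from st import *
show()
for sg in(1,-1):
    G=W@np.array([[0,0,sg],[0,sg,0],[-1,0,0.]])
    G[:,1]=np.cross(G[:,2],G[:,0])
    print(sg,np.degrees(R.from_matrix(M.T@G).as_rotvec()).round(1))
print("contact press",np.array(cov(p[3],150,0)))
E
```

```text
clk 1.5 tcp [182.3 518.9 205.4] pressframe [-501.   365.1  205.4] F(press) [ 0.3 -0.   0.5] gap 93.9
tool axes in press frame (cols)
 [[-0.    -1.    -0.024]
 [ 0.    -0.024  1.   ]
 [-1.     0.     0.   ]] 
q [ 1.166  0.3    1.521  0.     1.321 -0.067]
1 [91.4 -0.  -0. ]
-1 [-88.6   0.   -0. ]
contact press [ 35.98873155   0.         255.16652357]
```

Emit:
step_arm:
  commands: [-0.014,0,0,10.2,0,0,0,-0.014,0,0,10.2,0,0,0,-0.014,0,0,10.2,0,0,0,-0.014,0,0,10.2,0,0,0,-0.014,0,0,10.2,0,0,0]
  squeeze: 20

```text
clock: 2.12
eef_pos: [182.2, 518.9, 275.9]
eef_rot: [2.286, 1.571, 2.623]
wrist_force: [0.0, -0.4, 1.1]
finger_gap: 47.5
```

Emit:
step_arm:
  commands: [-0.014,0,0,10.2,0,0,0,-0.014,0,0,10.2,0,0,0,-0.014,0,0,10.2,0,0,0,-0.014,0,0,9.8,0,0,0,0,0,0,0,0,0,0]

```text
clock: 2.75
eef_pos: [182.4, 519.1, 332.2]
eef_rot: [1.537, 1.569, 1.176]
wrist_force: [-1.0, 0.1, -0.6]
finger_gap: 0.5
```

```bash
python3 st.py
```

```text
clk 2.75 tcp [182.4 519.1 332.2] pressframe [-501.   365.3  332.2] F(press) [-1.  -0.3 -0.6] gap 0.5
tool axes in press frame (cols)
 [[ 0.    -0.     1.   ]
 [ 0.002  1.     0.   ]
 [-1.     0.002  0.   ]] 
q [1.166 0.239 1.309 0.    1.592 1.528]
```

Emit:
step_arm:
  commands: [0,-0.026,0.0415,0,0,0,0,0,-0.026,0.0415,0,0,0,0,0,-0.026,0.0415,0,0,0,0,0,-0.026,0.0415,0,0,0,0,0,-0.026,0.0415,0,0,0,0]

```text
clock: 3.38
eef_pos: [330.8, 322.4, 330.8]
eef_rot: [-2.079, 1.57, -2.436]
wrist_force: [0.6, 0.3, -0.0]
finger_gap: 0.7
```

Emit:
step_arm:
  commands: [0,-0.026,0.0415,0,0,0,0,0,-0.026,0.0415,0,0,0,0,0,-0.026,0.0415,0,0,0,0,0,-0.026,0.0415,0,0,0,0,0,-0.026,0.0415,0,0,0,0]

```text
clock: 4.0
eef_pos: [478.9, 127.2, 330.8]
eef_rot: [-2.61, 1.57, -2.967]
wrist_force: [0.9, 0.4, 0.0]
finger_gap: 0.7
```

Emit:
step_arm:
  commands: [0,-0.026,0.0415,0,0,0,0,0,-0.026,0.0415,0,0,0,0,0,-0.026,0.0415,0,0,0,0,0,-0.026,0.0415,0,0,0,0,0,0,0,0,0,0,0]

```text
clock: 4.62
eef_pos: [597.4, -29.7, 329.2]
eef_rot: [-2.818, 1.568, 3.105]
wrist_force: [-0.3, -0.2, 0.0]
finger_gap: 0.4
```

```bash
python3 st.py
```

```text
clk 4.62 tcp [597.4 -29.7 329.2] pressframe [ 81.3  -1.3 329.2] F(press) [-0.2 -0.3  0. ] gap 0.4
tool axes in press frame (cols)
 [[-0.003 -0.001  1.   ]
 [-0.001  1.     0.001]
 [-1.    -0.001 -0.003]] 
q [-0.111  0.358  1.163 -0.     1.623  0.25 ]
```

Emit:
step_arm:
  commands: [0.037,0,0,0,0,0,0,0.037,0,0,0,0,0,0,0,0,0,0,0,0,0]

```text
clock: 5.0
eef_pos: [595.3, -26.5, 255.1]
eef_rot: [-2.909, 1.566, 3.015]
wrist_force: [0.1, 0.5, 1.0]
finger_gap: 0.4
```

```bash
python3 - <<'E'
from st import *
show()
q=(W.T@(s["eef_pos"]-[p[0],p[1],0]))
for t in np.linspace(1.11,0,21):
    c=np.array(cov(t,150,0))+[12.5,0,0]; d=c-q; q=c
    print(round(t,2),c.round(1),"tool x,z mm",round(-d[2],1),round(d[0],1))
im=manip.camera("scene"); a=im[110:240,180:330,::-1]; cv2.imwrite("pics/s2.png",cv2.resize(a,None,fx=4,fy=4,interpolation=3))
E
```

```text
clk 5.0 tcp [595.3 -26.5 255.1] pressframe [ 78.2   1.  255.1] F(press) [-0.1  0.5  1. ] gap 0.4
tool axes in press frame (cols)
 [[-0.005 -0.003  1.   ]
 [-0.001  1.     0.003]
 [-1.    -0.001 -0.005]] 
q [-0.106  0.376  1.305  0.     1.465  0.253]
1.11 [ 48.5   0.  255.2] tool x,z mm -0.1 -29.7
1.05 [ 40.9   0.  251.9] tool x,z mm 3.3 -7.7
1.0 [ 33.4   0.  248.1] tool x,z mm 3.7 -7.5
0.94 [ 26.2   0.  244. ] tool x,z mm 4.1 -7.2
0.89 [ 19.2   0.  239.4] tool x,z mm 4.5 -7.0
0.83 [ 12.4   0.  234.5] tool x,z mm 4.9 -6.7
0.78 [  6.    0.  229.2] tool x,z mm 5.3 -6.5
0.72 [-2.000e-01  0.000e+00  2.236e+02] tool x,z mm 5.6 -6.2
0.67 [ -6.    0.  217.6] tool x,z mm 6.0 -5.8
0.61 [-11.5   0.  211.3] tool x,z mm 6.3 -5.5
0.56 [-16.7   0.  204.7] tool x,z mm 6.6 -5.1
0.5 [-21.4   0.  197.9] tool x,z mm 6.9 -4.8
0.44 [-25.8   0.  190.8] tool x,z mm 7.1 -4.4
0.39 [-29.8   0.  183.4] tool x,z mm 7.3 -4.0
0.33 [-33.3   0.  175.9] tool x,z mm 7.6 -3.6
0.28 [-36.5   0.  168.1] tool x,z mm 7.7 -3.1
0.22 [-39.2   0.  160.2] tool x,z mm 7.9 -2.7
0.17 [-41.4   0.  152.2] tool x,z mm 8.0 -2.3
0.11 [-43.2   0.  144. ] tool x,z mm 8.2 -1.8
0.06 [-44.6   0.  135.8] tool x,z mm 8.2 -1.4
0.0 [-45.5   0.  127.5] tool x,z mm 8.3 -0.9
```

View pics/s2.png

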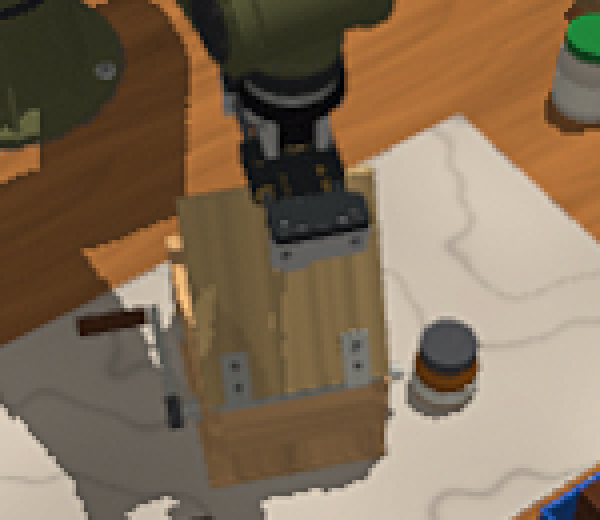

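Emit:
step_arm:
  commands: [0,0,-0.015,0,0,0,0,0,0,-0.01,0,0,0,0,0,0,-0.005,0,0,0,0,0.003,0,-0.008,0,0,0,0,0.004,0,-0.0075,0,0,0,0]

```text
clock: 5.68
eef_pos: [553.8, -11.1, 250.5]
eef_rot: [0.296, 1.57, -0.066]
wrist_force: [1.8, -0.0, 2.1]
finger_gap: 0.5
```

Emit:
step_arm:
  commands: [0.004,0,-0.007,0,0,0,0,0.0045,0,-0.007,0,0,0,0,0.005,0,-0.007,0,0,0,0,0.005,0,-0.0065,0,0,0,0,0,0,0,0,0,0,0]

```text
clock: 6.3
eef_pos: [527.7, -1.3, 231.4]
eef_rot: [-2.768, 1.57, -3.13]
wrist_force: [-0.5, -0.5, -0.3]
finger_gap: 0.6
```

```bash
python3 - <<'E'
from st import *
show()
im=manip.camera("scene"); a=im[110:240,180:330,::-1]; cv2.imwrite("pics/s3.png",cv2.resize(a,None,fx=4,fy=4,interpolation=3))
E
```

```text
clk 6.3 tcp [527.7  -1.3 231.4] pressframe [  6.2   0.6 231.4] F(press) [-0.3 -0.7 -0.3] gap 0.6
tool axes in press frame (cols)
 [[-0.001  0.     1.   ]
 [-0.     1.    -0.   ]
 [-1.    -0.    -0.001]] 
q [-0.072  0.231  1.547 -0.     1.365  0.29 ]
```

View pics/s3.png

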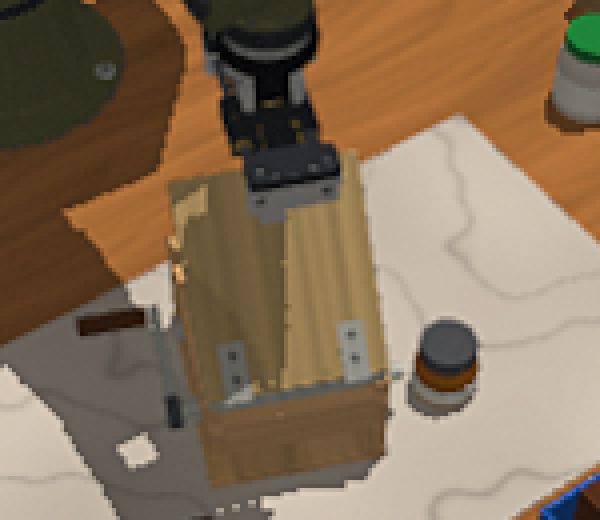

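Emit:
step_arm:
  commands: [0.0055,0,-0.0065,0,0,0,0,0.0055,0,-0.006,0,0,0,0,0.006,0,-0.006,0,0,0,0,0.0065,0,-0.0055,0,0,0,0,0.0065,0,-0.005,0,0,0,0]

```text
clock: 6.98
eef_pos: [500.8, 9.0, 201.5]
eef_rot: [-3.045, 1.571, 2.876]
wrist_force: [1.1, 0.2, 1.0]
finger_gap: 0.1
```

Emit:
step_arm:
  commands: [0.007,0,-0.005,0,0,0,0,0.007,0,-0.0045,0,0,0,0,0.0075,0,-0.004,0,0,0,0,0.0075,0,-0.0035,0,0,0,0,0.0075,0,-0.003,0,0,0,0]

```text
clock: 7.6
eef_pos: [482.3, 16.0, 164.9]
eef_rot: [-2.868, 1.571, 3.053]
wrist_force: [1.3, 0.2, 2.1]
finger_gap: 0.4
```

```bash
python3 st.py
```

```text
clk 7.6 tcp [482.3  16.  164.9] pressframe [-42.5   0.7 164.9] F(press) [1.2 0.6 2.1] gap 0.4
tool axes in press frame (cols)
 [[-0.     0.001  1.   ]
 [-0.     1.    -0.001]
 [-1.    -0.    -0.   ]] 
q [-0.043  0.189  1.757  0.     1.195  0.319]
```

Now down towards z ≈ 128, slowing at the end and watching the force.

Emit:
step_arm:
  commands: [0.008,0,-0.0025,0,0,0,0,0.008,0,-0.002,0,0,0,0,0.008,0,-0.0015,0,0,0,0,0.007,0,-0.001,0,0,0,0,0.003,0,0,0,0,0,0]

```text
clock: 8.22
eef_pos: [475.7, 18.3, 130.9]
eef_rot: [-2.764, 1.57, -3.126]
wrist_force: [-0.0, -0.3, 1.3]
finger_gap: 0.5
```

Emit:
step_arm:
  commands: [0.002,0,0,0,0,0,0,0.001,0,0,0,0,0,0,0,0,0,0,0,0,0]

```text
clock: 8.6
eef_pos: [476.0, 18.3, 128.5]
eef_rot: [0.02, 1.571, -0.342]
wrist_force: [1.3, 0.0, 0.2]
finger_gap: 0.5
```

```bash
python3 st.py
```

```text
clk 8.6 tcp [476.   18.3 128.5] pressframe [-49.2   0.7 128.5] F(press) [1.2 0.5 0.2] gap 0.5
tool axes in press frame (cols)
 [[ 0.     0.001  1.   ]
 [ 0.     1.    -0.001]
 [-1.     0.     0.   ]] 
q [-0.038  0.22   1.813 -0.     1.109  0.324]
```

Emit:
step_arm:
  commands: [0.001,0,0,0,0,0,0,0.001,0,0,0,0,0,0]

```text
clock: 8.85
eef_pos: [476.2, 18.4, 127.5]
eef_rot: [0.322, 1.57, -0.04]
wrist_force: [-10.1, -0.1, 22.0]
finger_gap: 0.5
```

Emit:
step_arm:
  commands: [0.001,0,0,0,0,0,0,0.0005,0,0,0,0,0,0]

```text
clock: 9.1
eef_pos: [476.3, 18.4, 127.3]
eef_rot: [0.296, 1.569, -0.066]
wrist_force: [-15.8, 0.5, 36.1]
finger_gap: 0.8
```

Emit:
step_arm:
  commands: [-0.005,0,0,0,0,0,0,-0.025,0,0,0,0,0,0.03,-0.025,0,0,0,0,0,0.094,0,-0.045,-0.002,0,0,0,0.094,0,-0.045,-0.002,0,0,0,0.094]

```text
clock: 9.72
eef_pos: [439.9, -65.2, 180.1]
eef_rot: [0.006, 1.57, -0.355]
wrist_force: [0.1, -1.1, -0.4]
finger_gap: 37.2
```

Emit:
step_arm:
  commands: [0,-0.045,0,0,0,0,0.094,0,-0.01,0,0,0,0,0.094,0,0,0,0,0,0,0.094]

```text
clock: 10.1
eef_pos: [420.9, -115.9, 180.0]
eef_rot: [0.895, 1.571, 0.531]
wrist_force: [-0.2, -0.7, 0.9]
finger_gap: 66.7
```

```bash
python3 - <<'E'
from st import *
show()
print(w(p,lev(0)),proj("scene",w(p,lev(0))),proj("top",w(p,lev(0))))
A=manip.camera("top"); B=manip.camera("scene")
for c in("top","scene"): print(c,[(d["centre"],d["score"]) for d in manip.find_in("lever_handle",c)])
f=lambda a:cv2.resize(a[:,:,::-1],(390,390),interpolation=3)
cv2.imwrite("pics/m4.png",np.hstack([f(A[150:280,210:340]),f(B[115:245,170:300])]))
E
```

```text
clk 10.1 tcp [ 420.9 -115.9  180. ] pressframe [ -53.3 -144.3  180. ] F(press) [ 0.1 -0.7  0.9] gap 66.7
tool axes in press frame (cols)
 [[ 0.     0.002  1.   ]
 [ 0.     1.    -0.002]
 [-1.     0.     0.   ]] 
q [-0.353  0.07   1.856  0.     1.216  0.011]
[[ 422.68448736 -110.36859359   66.91823491]] [[206.89070647 190.1298354 ]] [[295.5713926 231.0843083]]
top [([248.7, 231.1], 0.73)]
scene [([190.3, 209.8], 0.44)]
```

View pics/m4.png

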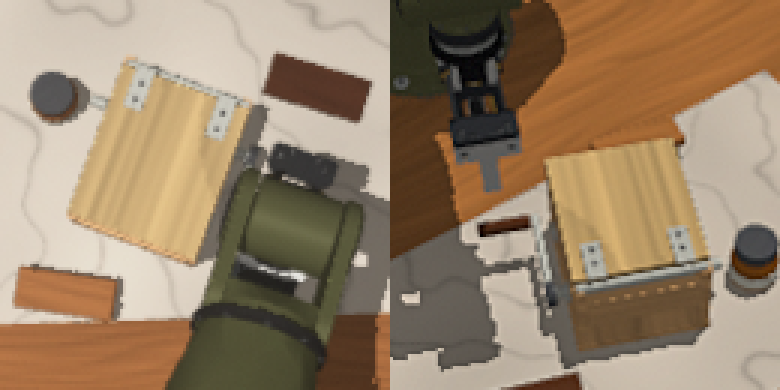

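Emit:
step_arm:
  commands: [0.025,0.004,0,0,0,0,0.094,0.025,0,0,0,0,0,0.094,0.03,0,0,0,0,0,0.094,0.03,0,0,0,0,0,0.094,0.02,0,0,0,0,0,0.094]

```text
clock: 10.92
eef_pos: [422.1, -111.2, 48.6]
eef_rot: [3.121, 1.57, 2.76]
wrist_force: [-0.2, -0.5, 0.3]
finger_gap: 94.1
```

Emit:
step_arm:
  commands: [0,0,0,0,0,0,0.04,0,0,0,0,0,0,0,0,0,0,0,0,0,0,0,0,0,0,0,0,0]
  squeeze: 25

```text
clock: 11.42
eef_pos: [422.5, -112.1, 50.5]
eef_rot: [0.029, 1.57, -0.334]
wrist_force: [0.1, -0.1, 1.0]
finger_gap: 57.2
```

Emit:
step_arm:
  commands: [0,0,0,0,0,0,0,0,0,0,0,0,0,0,0,0,0,0,0,0,0]

```text
clock: 11.8
eef_pos: [422.2, -112.1, 50.0]
eef_rot: [-2.867, 1.571, 3.054]
wrist_force: [0.0, 0.7, -0.5]
finger_gap: 27.3
```

```bash
python3 - <<'E'
from st import *
show()
A=manip.camera("top"); B=manip.camera("scene")
f=lambda a:cv2.resize(a[:,:,::-1],(390,390),interpolation=3)
cv2.imwrite("pics/m5.png",np.hstack([f(A[150:280,210:340]),f(B[145:225,180:260])]))
E
```

```text
clk 11.8 tcp [ 422.2 -112.1   50. ] pressframe [ -53.4 -140.3   50. ] F(press) [-0.3  0.7 -0.5] gap 27.3
tool axes in press frame (cols)
 [[-0.     0.001  1.   ]
 [-0.     1.    -0.001]
 [-1.    -0.    -0.   ]] 
q [-0.343  0.263  1.979 -0.     0.9    0.019]
```

View pics/m5.png

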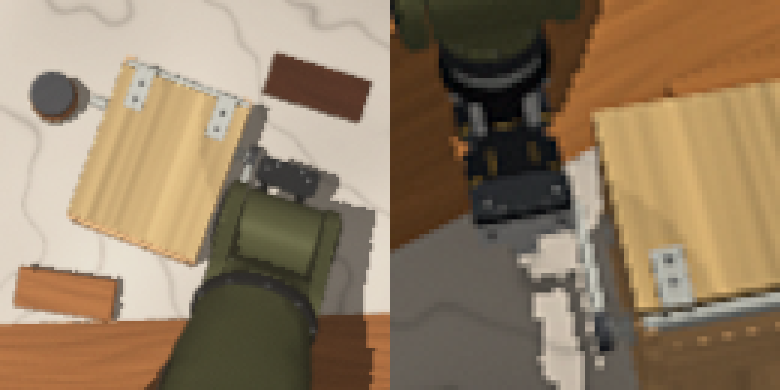

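Gripper is down over the handle (hidden behind the body, about (520,215)); the cover is shut. Fingers are still closing.

Emit:
step_arm:
  commands: [0,0,0,0,0,0,0,0,0,0,0,0,0,0,0,0,0,0,0,0,0,0,0,0,0,0,0,0]
  squeeze: 30

```text
clock: 12.4
eef_pos: [421.3, -111.7, 49.6]
eef_rot: [-3.102, 1.568, 2.819]
wrist_force: [-5.1, 1.9, 2.2]
finger_gap: 17.2
```

```bash
python3 - <<'E'
from st import *
show()
q=np.array(lev(0))
for a in np.arange(.1,1.41,.1):
    c=np.array(lev(a)); d=c-q; q=c; print(round(a,1),c.round(1)-[0,0,18.8],"x,z",(-d[2]).round(1),d[0].round(1))
E
```

```text
clk 12.4 tcp [ 421.3 -111.7   49.6] pressframe [ -54.4 -140.3   49.6] F(press) [-5.4 -0.   2.2] gap 17.2
tool axes in press frame (cols)
 [[-0.003  0.001  1.   ]
 [-0.     1.    -0.001]
 [-1.    -0.    -0.003]] 
q [-0.343  0.263  1.98  -0.     0.901  0.019]
0.1 [ -51.4 -138.5   57.9] x,z -9.8 2.2
0.2 [ -48.2 -138.5   67.4] x,z -9.5 3.1
0.3 [ -44.2 -138.5   76.5] x,z -9.1 4.1
0.4 [ -39.2 -138.5   85.2] x,z -8.7 5.0
0.5 [ -33.4 -138.5   93.3] x,z -8.1 5.8
0.6 [ -26.8 -138.5  100.8] x,z -7.5 6.6
0.7 [ -19.5 -138.5  107.6] x,z -6.8 7.3
0.8 [ -11.5 -138.5  113.7] x,z -6.1 8.0
0.9 [  -3.  -138.5  118.9] x,z -5.2 8.5
1.0 [   6.  -138.5  123.3] x,z -4.4 9.0
1.1 [  15.4 -138.5  126.7] x,z -3.4 9.4
1.2 [  25.1 -138.5  129.2] x,z -2.5 9.7
1.3 [  34.9 -138.5  130.7] x,z -1.5 9.9
1.4 [  44.9 -138.5  131.2] x,z -0.5 10.0
```

Emit:
step_arm:
  commands: [-0.01,0,0.002,0,0,0,0,-0.0095,0,0.003,0,0,0,0,-0.009,0,0.004,0,0,0,0,-0.0085,0,0.005,0,0,0,0,-0.008,0,0.006,0,0,0,0]

```text
clock: 13.02
eef_pos: [440.3, -119.3, 95.5]
eef_rot: [-2.798, 1.569, 3.123]
wrist_force: [-7.8, -2.3, -2.0]
finger_gap: 17.5
```

```bash
python3 st.py
```

```text
clk 13.03 tcp [ 440.3 -119.3   95.5] pressframe [ -33.9 -140.6   95.5] F(press) [-6.5 -5.  -2. ] gap 17.5
tool axes in press frame (cols)
 [[-0.002  0.001  1.   ]
 [-0.001  1.    -0.001]
 [-1.    -0.001 -0.002]] 
q [-3.450e-01  2.260e-01  1.894e+00 -1.000e-03  1.024e+00  1.800e-02]
```

Emit:
step_arm:
  commands: [-0.0075,0,0.0065,0,0,0,0,-0.007,0,0.0075,0,0,0,0,-0.006,0,0.008,0,0,0,0,-0.005,0,0.0085,0,0,0,0,-0.0045,0,0.009,0,0,0,0]

```text
clock: 13.65
eef_pos: [477.4, -134.0, 125.5]
eef_rot: [-2.21, 1.569, -2.573]
wrist_force: [-9.1, -6.3, -4.0]
finger_gap: 17.3
```

```bash
python3 st.py
```

```text
clk 13.65 tcp [ 477.4 -134.   125.5] pressframe [   6.  -141.3  125.5] F(press) [-6.3 -9.1 -4. ] gap 17.3
tool axes in press frame (cols)
 [[-0.001  0.001  1.   ]
 [-0.002  1.    -0.001]
 [-1.    -0.002 -0.001]] 
q [-0.347  0.266  1.762 -0.002  1.115  0.017]
```

Emit:
step_arm:
  commands: [-0.003,-0.0015,0.0095,0,0,0,0,-0.002,-0.001,0.0097,0,0,0,0,-0.001,0,0.01,0,0,0,0,0,0,0.0098,0,0,0,0,0,0,0,0,0,0,0]

```text
clock: 14.28
eef_pos: [514.6, -149.4, 132.6]
eef_rot: [0.245, 1.568, -0.118]
wrist_force: [-4.4, 3.5, 7.9]
finger_gap: 17.0
```

```bash
python3 - <<'E'
from st import *
show()
A=manip.camera("top"); B=manip.camera("scene")
f=lambda a:cv2.resize(a[:,:,::-1],(390,390),interpolation=3)
cv2.imwrite("pics/m6.png",np.hstack([f(A[150:280,210:340]),f(B[140:230,175:265])]))
print([proj("scene",w(p,x)).round(1) for x in ([45,-104.5,50],[45,-104.5,150],[45,-170,150])])
E
```

```text
clk 14.28 tcp [ 514.6 -149.4  132.6] pressframe [  46.2 -142.5  132.6] F(press) [-5.4  1.8  7.9] gap 17.0
tool axes in press frame (cols)
 [[ 0.002  0.001  1.   ]
 [ 0.001  1.    -0.001]
 [-1.     0.001  0.002]] 
q [-3.510e-01  3.390e-01  1.647e+00  1.000e-03  1.153e+00  1.100e-02]
[array([[221.7, 212.7]]), array([[219.5, 195.2]]), array([[199.9, 199. ]])]
```

View pics/m6.png

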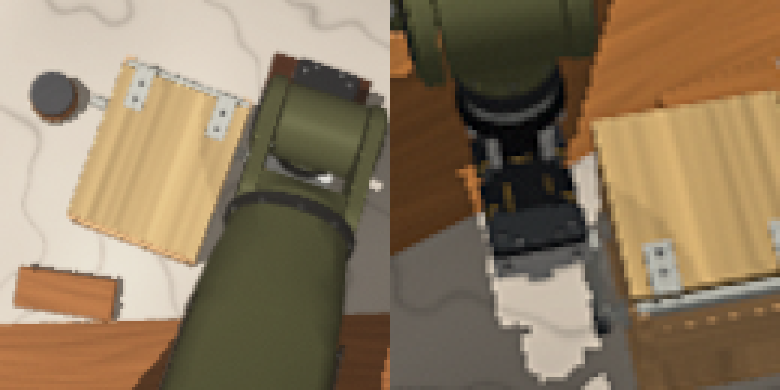

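Emit:
step_arm:
  commands: [-0.0005,0,-0.002,0,0,0,0,0,0,0,0,0,0,0,0,0,0,0,0,0,0,0,0,0,0,0,0,0]

```text
clock: 14.88
eef_pos: [512.0, -148.4, 132.7]
eef_rot: [0.479, 1.569, 0.117]
wrist_force: [-4.6, 4.6, 6.0]
finger_gap: 17.5
```

```bash
python3 - <<'E'
from st import *
show()
manip.camera("top")
for n in["glue_jar","brush","spare_back","mallet","polish","tub","green_jar"]: print(n,[(d["centre"],round(d["score"],2)) for d in manip.find_in(n,"top")[:1]])
from scipy.optimize import least_squares
E
```

```text
clk 14.88 tcp [ 512.  -148.4  132.7] pressframe [  43.4 -142.4  132.7] F(press) [-5.9  2.6  6. ] gap 17.5
tool axes in press frame (cols)
 [[ 0.001  0.001  1.   ]
 [ 0.001  1.    -0.001]
 [-1.     0.001  0.001]] 
q [-3.510e-01  3.340e-01  1.654e+00  1.000e-03  1.153e+00  1.100e-02]
glue_jar [([179.4, 227.0], 0.69)]
brush [([250.1, 232.1], 0.69)]
spare_back [([190.7, 132.0], 0.49)]
mallet [([235.9, 385.5], 0.77)]
polish [([189.4, 388.3], 0.77)]
tub [([189.1, 129.5], 0.72)]
green_jar [([241.8, 126.4], 0.78)]
```

```bash
python3 -c "
from cell import manip; print(manip.sign_off()); s=manip.read_state(); print(s['clock'],s['eef_pos'],s['wrist_force'],s['finger_gap'])"
```

```text
the job is handed in; nothing more can be done
None
the job is handed in; nothing more can be done
```

I folded the cover down to its stop, then swung the cam lever upright. I handed the job in at about 15 s, still gripping the handle.

- **Cover:** the fingertips stopped on its top face at 127.3–127.5 mm, against 127.5 mm expected. The push peaked at about 39 N overall as it met the stop. Later pictures show the cover lying flat.
- **Lever:** the arc of the handle puts the axis about 44 mm behind the press's centre, and the handle ended at 43.4 mm. That puts the lever within about 0.02 rad of 1.40. The last force reading was about 6 N toward the front, close to the spring's 5 N. The fingers were 17.5 mm apart on the 18 mm bar. I did not measure the bed's height itself.
- **Other things:** the glue jar, brush, mallet, polish, tub and green jar were within about 2 pixels of where they started.
- **Check that disagreed:** the last detection of the spare back was wrong: it landed on the tub, with a score of 0.49. The spare back was partly hidden under the arm, but the last picture showed it in its place.

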